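# Unload a finished board from a sloped test fixture

## Task

Ease the counterweighted gate of the sloped test fixture up past its balance point, without flinging it, so that it rests fully open by itself. Then lift the tested module straight off its nest and set it gently, heat sink up, in the shallow black tray, lying flat on the tray's floor. Leave the other things on the bench where they are.

Things in the scene. Friction and masses are not known exactly. Their poses are not given: they have to be found in the camera images.
- fixture: Fixed aluminium test fixture, 195 x 210 mm, about 190 mm high. Origin: underside of its base, at bench height. +x: horizontal direction up the slope (away from the robot at yaw 0), y along the hinge, z up. On it a grey sloped nest plate holding the module, and a hinged gate over it. 7 mm hinge cheeks stand 95 to 102 mm either side in y, at the hinge.
- nest (a point): Middle of the nest plate's sloped surface, 85 mm above the bench; axes as fixture (not tilted). The plate (150 mm along the slope, 172 mm wide) rises 32 degrees (0.5585 rad) towards the fixture's +x, so its face looks back to the robot and up. 8 mm high steel lips hold the module at its low edge and both ends; it comes off square to the slope.
- gate_hinge (a point): Middle of the gate's hinge axis, horizontal along the fixture's y; fixed, 70 mm towards +x from nest and 85 mm higher. Axes as fixture. Behind it a dark steel counterweight cylinder (36 mm thick, 92 mm long) stands on two rods of the gate.
- gate (a joint): Gate angle, rad: 0 closed on its stop, grows as the handle swings up and away over the hinge, 1.8 fully open on its stop. It balances near 1.07: below it falls shut, beyond it falls open slowly (damped) and stays. Lifting takes 1 to 3 N at the bar. Frame of two 12 mm rails, 148 mm apart inside; closed, two rubber pins on them stand 2 mm over the board's ends and trap the module.
- gate_handle (a point): Middle of the gate's handle: black round bar 14 mm thick, 176 mm long along the fixture's y, at the rails' free end, 210 mm from the hinge axis, free all round between the rails. Closed it is 68 mm above the bench, 183 mm towards -x of the hinge; it swings on that circle in the fixture's x-z plane. Site axes turn with the gate. The bar may turn between gripping fingers.
- module: Loose circuit module, about 0.35 kg: green board 84 (x) x 130 (y) x 6 mm, with an aluminium finned heat sink 40 (x) x 100 (y) mm centred on it, from 6 to 40 mm above the underside. Other parts up to 9 mm. Origin: centre of underside; z out of the heat sink side. On the nest its x points up the slope, z square to it. Grip the heat sink across its 40 mm, tool square to the board.
- tray: Fixed shallow black plastic tray, 134 (x) x 180 (y) mm outside, 14 mm high, 5 mm walls and floor (inside 124 x 170 mm, 9 mm deep). Origin: centre of the underside, on the bench; z up. The board fits inside with its long side along the tray's y, either way round.
- tray_floor (a point): Centre of the tray's inner floor, 5 mm above the bench; axes as the tray.
- flux_bottle: Bystander: white plastic bottle, 44 mm thick, 110 mm high. Origin: centre of the underside.
- tape_roll: Bystander: roll of amber tape lying flat, 70 mm across, 22 mm high. Origin: centre of the underside.
- screwdriver: Bystander: screwdriver about 180 mm long lying near the robot; x along its length, towards the tip.
Mind the look-alikes: they are no part of the job. There is more than one size of the module; the one meant has the size given above. Several things look just like the tray: the one meant starts nearest to the robot's base.

How it is judged:
By the outcome, as a careful person would: the job done as asked, in the order asked, and still so for the second after the job is handed in, with the robot touching nothing.
It also fails if it takes over 64 s, if anything falls off the work surface, if the arm or the gripper's body presses on something with over 40 N, if the wrist force passes 120 N, or if a joint passes its speed limit or range.

## Robot

A 6-joint arm with a two-finger parallel gripper is mounted at the origin on the work surface. World frame = base frame: x ahead of the robot, y to its left, z up, the work surface at z = 0. Lengths are in m, angles in rad, forces in N, time in s.
With the tool pointing down it reaches from about 0.325 to 0.875 m from the base axis. Payload 4.4 kg.
Tool frame: the origin (TCP) lies between the finger pads; the fingertips stand 14 mm ahead of it and the grasp point (between the pads) lies 5 mm behind it; x points along the fingers, y is the direction in which the jaws open and shut, and the axes are right-handed (so a half turn about x gives the same grasp; the last joint's range is limited). The gripper opens to 85 mm and grips with 20 to 120 N. Pads are 22 mm wide; open, the fingers measure 114 mm over their backs; the gripper's body (76 mm by 85 mm) begins 54 mm behind the grasp point. The pads swing forward as they close: fully open they stand 13 mm farther back than shut.
Start: joints at [-1.349, 0.207, 1.542, -0, 1.393, -0.15], TCP at [0.209, -0.536, 0.245] pointing down, gripper open.
Joint ranges: [-2.73, 2.73], [-0.86, 2.22], [0.23, 2.46], [-1.11, 4.25], [0.08, 2.63], [-2.82, 2.82]. Speed limits (rad/s): [2.79, 2.79, 3.14, 3.14, 3.14, 3.14].

## Interface

Orientations are given as a unit quaternion [w, x, y, z].
In Python, from station import r gives the robot as it stands. Calls block until the motion is done:
- r.goto(position, orientation): joint-space move of the TCP to a pose.
- r.move_l(position, vel=0.15, attitude=None, contact_N=None): straight line of the TCP; attitude=None keeps the orientation; vel is the mean speed in m/s. With contact_N (N) it stops when the force on the tool has changed by that much, and returns True; else False.
- r.move_joints(angles): joint-space move.
- r.grip(opening, squeeze=None): opening from 0.0 (shut) to 1.0 (fully open); squeeze is the grip in N (None keeps the last); returns when the fingers have stopped.
- r.dwell(seconds).
- r.solve_ik(position, orientation): joint angles nearest the present ones, or None.
- r.get_obs(): the state.
- r.snapshot(name): name is "scene" or "top" or "wrist"; returns a dict with "image" (384x512x3 uint8, red, green, blue), "vfov" (degrees; the focal length in pixels is half the picture's height over the tangent of half this angle, whatever the lens; pixels are square), "cx", "cy" (the principal point, pixels), "k1" (the pictures are not rectified: a ray, as slopes to the right and down, at radius r is drawn at 1 + k1 r^2 times it, then the intrinsics apply), "camera_from_world" (4x4, takes a point from world to camera coordinates). Camera axes: x right, y up, looking along -z (the intrinsics and any distortion apply to the point x, -y, -z); pixel columns grow to the right and rows downward; lengths in m; the calibration is good to about 2 mm. A picture is of the moment at which its call begins. There is no depth.
A pose or a line that the arm cannot do raises r.Unreachable and nothing moves.
- r.sign_off(): hands the job in, once; it reports no verdict.
The state is a dict: "clock": time; "joint_positions": joint angles; "qvel": joint speeds; "effort": joint torques, N m; "ee_pos": TCP position; "eef_rot": TCP orientation; "wrist_force": force on the tool from outside, world axes, zero at the start; "torque": the same for the moment, N m; "finger_gap": opening from 0.0 (shut) to 1.0 (fully open).
Only numpy, scipy, OpenCV 4.12 (cv2) and the standard library are available. Lean on these libraries where they do the work, as an engineer would, in place of code of your own. Each camera call takes 0.05 s, during which the arm holds its last target.

## Working session

There is one attempt and no reset: what is moved stays moved. The work goes in short steps, each a Python script; the robot and the scene stay as the last script left them, time stands still between calls to the robot, and variables do not carry over. Pictures are saved under pics/ and viewed, and the job is handed in when it is done.

```bash
ls; mkdir -p pics
python3 - <<'E'
from station import r
import cv2,pickle
o=r.get_obs();print(o['clock'],o['ee_pos'],o['eef_rot'],o['finger_gap'],o['wrist_force'])
D={}
for n in ("scene","top","wrist"):
    s=r.snapshot(n);D[n]=s
    cv2.imwrite(f"pics/{n}0.png",s['image'][:,:,::-1]);print(n,s['vfov'],s['cx'],s['cy'],s['k1']);print(s['camera_from_world'].round(4))
pickle.dump(D,open('s0.pkl','wb'))
E
```

```text
pics
0.0 [ 0.20871045 -0.53499169  0.24408942] [-0.12985483 -0.69489762 -0.13151607  0.69495218] 1.0046899754343672 [-0.2008036   0.97727358 -0.10537542]
scene 45.75733390946603 251.90148775710844 186.79521709960923 0.02293884273485446
[[-0.8418  0.5396  0.0116  0.4631]
 [-0.4261 -0.6776  0.5994  0.1375]
 [ 0.3313  0.4997  0.8004 -1.5554]
 [ 0.      0.      0.      1.    ]]
top 48.10361208347776 252.54504533457532 194.95909404830834 0.01891393645293585
[[-8.0000e-04 -1.0000e+00  9.0000e-04 -1.1000e-03]
 [ 9.9850e-01 -8.0000e-04  5.4800e-02 -5.2400e-01]
 [-5.4800e-02  1.0000e-03  9.9850e-01 -1.3208e+00]
 [ 0.0000e+00  0.0000e+00  0.0000e+00  1.0000e+00]]
wrist 60.43557945947839 254.05972385754797 187.64753355433268 -0.02070851089424092
[[ 0.3631 -0.9317 -0.0031 -0.573 ]
 [ 0.8825  0.345  -0.3198  0.0414]
 [ 0.299   0.1134  0.9475 -0.3813]
 [ 0.      0.      0.      1.    ]]
```

View pics/scene0.png

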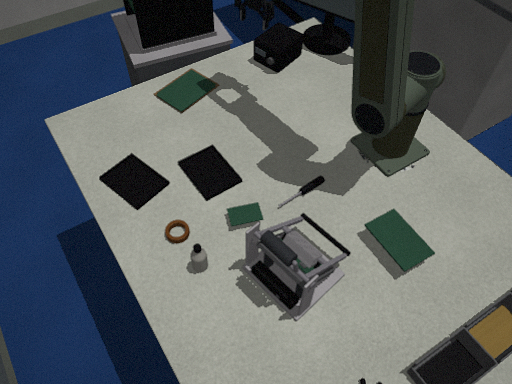

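View pics/top0.png

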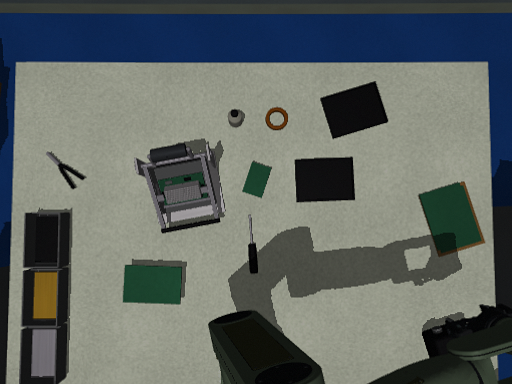

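View pics/wrist0.png

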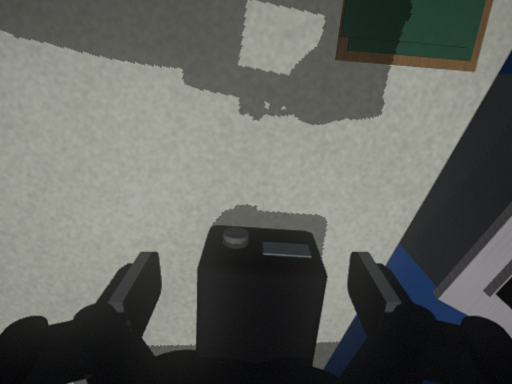

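The top view shows the fixture at about (183,187), with its black handle bar running from (162,231) to (222,221). Black tray candidates are (325,179), which is nearer the base, and (354,109). The black bin at (45,238) is part of an organiser. The small green boards at (257,179) and (153,284) lie loose, away from the nest. I'll enlarge the crops and measure.

```bash
cat > h.py <<'E'
import numpy as np,cv2,pickle
def K(s):
    f=s['image'].shape[0]/2/np.tan(np.radians(s['vfov'])/2)
    return np.array([[f,0,s['cx']],[0,f,s['cy']],[0,0,1]]),np.array([s['k1'],0,0,0,0])
F=np.diag([1.,-1,-1])
def ray(s,px):
    k,d=K(s);u=cv2.undistortPoints(np.array(px,float).reshape(-1,1,2),k,d).reshape(-1,2)
    dc=np.c_[u,np.ones(len(u))]@F
    M=s['camera_from_world'];R=M[:3,:3];c=-R.T@M[:3,3]
    return c,dc@R
def onz(s,px,z):
    c,d=ray(s,px);t=(z-c[2])/d[:,2];return c+d*t[:,None]
def proj(s,P):
    k,d=K(s);M=s['camera_from_world'];R=F@M[:3,:3];t=F@M[:3,3]
    return cv2.projectPoints(np.array(P,float).reshape(-1,1,3),cv2.Rodrigues(R)[0],t,k,d)[0].reshape(-1,2)
def tri(s1,p1,s2,p2):
    c1,d1=ray(s1,p1);c2,d2=ray(s2,p2);out=[]
    for a,b in zip(d1,d2):
        A=np.c_[a,-b];x=np.linalg.lstsq(A,c2-c1,rcond=None)[0]
        q1=c1+a*x[0];q2=c2+b*x[1];out.append(np.r_[(q1+q2)/2,np.linalg.norm(q1-q2)])
    return np.array(out)
E
python3 - <<'E'
from h import *
D=pickle.load(open('s0.pkl','rb'))
t=D['top'];im=t['image'][:,:,::-1]
a=cv2.resize(im[130:245,125:235],None,fx=5,fy=5,interpolation=cv2.INTER_CUBIC);cv2.imwrite('pics/fixt.png',a)
im2=D['scene']['image'][:,:,::-1]
cv2.imwrite('pics/fixs.png',cv2.resize(im2[200:320,235:360],None,fx=5,fy=5,interpolation=cv2.INTER_CUBIC))
hsv=cv2.cvtColor(im,cv2.COLOR_BGR2HSV)
m=(hsv[:,:,2]<60).astype(np.uint8)
# black tray: neutral dark
n,l,st,ce=cv2.connectedComponentsWithStats(m)
for i in range(1,n):
    if st[i,4]>300:
        c=max(cv2.findContours((l==i).astype(np.uint8),0,1)[0],key=cv2.contourArea)
        rc=cv2.minAreaRect(c);b=cv2.boxPoints(rc);w=onz(t,b,0.014)
        print(rc,st[i,4],'c',w.mean(0).round(4),'sides',[np.linalg.norm(w[k]-w[k-1]).round(4) for k in (1,2)],'dist',np.linalg.norm(w.mean(0)[:2]).round(3))
print(onz(t,[[162,231],[222,221]],0.068))
E
```

```text
((255.5, 2.0), (4.0, 511.0), 90.0) 2066 c [ 1.1327 -0.0117  0.014 ] sides [np.float64(1.6098), np.float64(0.0128)] dist 1.133
((4.5, 93.5), (111.0, 9.0), 90.0) 676 c [0.8426 0.7721 0.014 ] sides [np.float64(0.0279), np.float64(0.3508)] dist 1.143
((353.6650085449219, 109.68702697753906), (42.646690368652344, 58.181453704833984), 72.80146026611328) 2459 c [ 0.7915 -0.3186  0.014 ] sides [np.float64(0.1831), np.float64(0.1347)] dist 0.853
((177.2351531982422, 175.38919067382812), (65.28707122802734, 53.74419403076172), 72.89727020263672) 1412 c [0.5855 0.2326 0.014 ] sides [np.float64(0.1672), np.float64(0.2045)] dist 0.63
((324.24041748046875, 179.01040649414062), (42.80577087402344, 58.35334014892578), 87.70938873291016) 2475 c [ 0.5737 -0.2245  0.014 ] sides [np.float64(0.1818), np.float64(0.1335)] dist 0.616
((480.30950927734375, 295.5738525390625), (103.89845275878906, 263.3204040527344), 30.320009231567383) 8045 c [ 0.222  -0.6963  0.014 ] sides [np.float64(0.8092), np.float64(0.3118)] dist 0.731
((449.7000427246094, 218.60000610351562), (65.45914459228516, 45.853023529052734), 71.56505584716797) 2815 c [ 0.4509 -0.6093  0.014 ] sides [np.float64(0.1422), np.float64(0.1999)] dist 0.758
((44.737037658691406, 297.5184326171875), (45.885658264160156, 172.14620971679688), 1.432096242904663) 5209 c [0.215  0.6313 0.014 ] sides [np.float64(0.5165), np.float64(0.1403)] dist 0.667
((5.0, 302.0), (162.0, 10.0), 90.0) 1339 c [0.2018 0.7507 0.014 ] sides [np.float64(0.0303), np.float64(0.4856)] dist 0.777
((266.0, 346.5), (73.0, 116.0), 90.0) 5821 c [ 0.0636 -0.042   0.014 ] sides [np.float64(0.3543), np.float64(0.2169)] dist 0.076
[[0.41432142 0.26676327 0.068     ]
 [0.44367925 0.08923344 0.068     ]]
```

View pics/fixt.png

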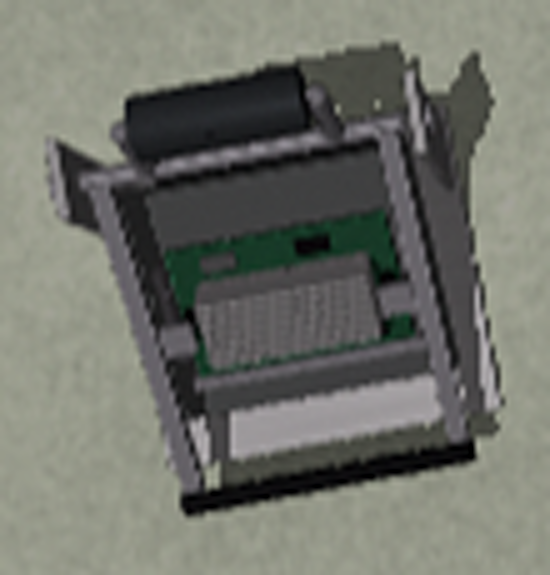

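View pics/fixs.png

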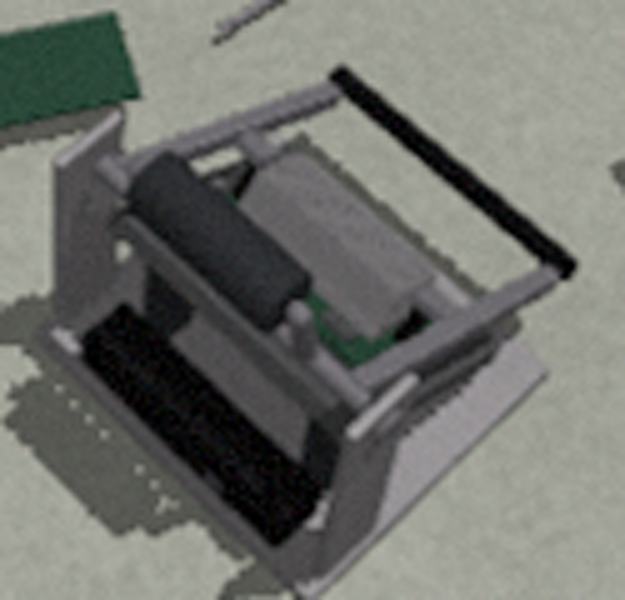

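Run:
```python
from h import *
D=pickle.load(open('s0.pkl','rb'))
def bar(name,box):
    s=D[name];g=s['image'].max(2);x0,y0,x1,y1=box
    m=np.zeros_like(g);m[y0:y1,x0:x1]=(g[y0:y1,x0:x1]<50)
    n,l,st,ce=cv2.connectedComponentsWithStats(m);i=1+st[1:,4].argmax()
    c=max(cv2.findContours((l==i).astype(np.uint8),0,1)[0],key=cv2.contourArea)
    rc=cv2.minAreaRect(c);b=cv2.boxPoints(rc)
    e=sorted([(np.linalg.norm(b[k]-b[k-1]),tuple((b[k]+b[k-1])/2)) for k in range(4)])[:2]
    print(name,rc,st[i,4]);return np.array(sorted([x[1] for x in e]))
a=bar('top',(155,212,230,240)); b=bar('scene',(298,210,355,258))
print(a,b)
# top-left end (x small) is +y ; in scene +y ..
for bb in (b,b[::-1]):
    print(tri(D['top'],a,D['scene'],bb).round(4))
print(onz(D['top'],a,.068).round(4),onz(D['scene'],b,.068).round(4))
for n in D:
    M=D[n]['camera_from_world'];print(n,-M[:3,:3].T@M[:3,3])
```

```text
top ((189.95188903808594, 224.24729919433594), (5.894031047821045, 59.4080924987793), 79.2156982421875) 261
scene ((325.20172119140625, 234.170654296875), (61.716854095458984, 4.227985858917236), 40.23635482788086) 245
[[160.77246 229.80528]
 [219.13132 218.68932]] [[301.6448  214.2379 ]
 [348.75864 254.10341]]
[[ 0.4701  0.2035  0.2286  0.1156]
 [ 0.4017  0.1696 -0.0581  0.1577]]
[[0.417  0.2707 0.0713 0.0027]
 [0.4487 0.0991 0.0712 0.0048]]
[[0.4179 0.2704 0.068 ]
 [0.4505 0.0978 0.068 ]] [[0.4453 0.0991 0.068 ]
 [0.4142 0.2704 0.068 ]]
scene [0.96380413 0.62044431 1.15707451]
top [ 4.50792948e-01 -2.49496275e-04  1.34753848e+00]
wrist [ 0.28554703 -0.50491622  0.37268349]
```

```bash
cat >> h.py <<'E'
YAW=0.183; HX=np.array([.432,.185,.068])
c_,s_=np.cos(YAW),np.sin(YAW)
RF=np.array([[c_,-s_,0],[s_,c_,0],[0,0,1]])
HINGE=HX+RF@[.183,0,.102]; NEST=HINGE+RF@[-.07,0,-.085]
T=np.radians(32); RM=RF@np.array([[np.cos(T),0,-np.sin(T)],[0,1,0],[np.sin(T),0,np.cos(T)]])
def handle(th):
    a=th-np.arctan2(.102,.183);return HINGE+RF@(.21*np.array([-np.cos(a),0,np.sin(a)]))
def overlay(s,pts,box,f,fn):
    x0,y0,x1,y1=box
    im=cv2.resize(s['image'][y0:y1,x0:x1,::-1],None,fx=f,fy=f,interpolation=cv2.INTER_CUBIC)
    for p,col in pts:
        u=proj(s,p)
        for q in u: cv2.circle(im,tuple(((q-[x0,y0]+.5)*f).astype(int)),3,col,-1)
    cv2.imwrite(fn,im)
E
python3 - <<'E'
from h import *
D=pickle.load(open('s0.pkl','rb'))
sx=np.array([[a,b,.04] for a in(-.02,.02) for b in(-.05,.05)]);bd=np.array([[a,b,.006] for a in(-.042,.042) for b in(-.065,.065)])
pts=[([NEST+RM@v for v in sx],(0,0,255)),([NEST+RM@v for v in bd],(0,255,255)),([HINGE+RF@[0,y,0] for y in(-.102,.102)],(255,0,255)),([HX+RF@[0,y,0] for y in(-.088,.088)],(255,255,0))]
overlay(D['top'],pts,(125,130,235,245),5,'pics/ot.png');overlay(D['scene'],pts,(235,200,360,320),5,'pics/os.png')
a=cv2.imread('pics/ot.png');b=cv2.imread('pics/os.png');h=min(a.shape[0],b.shape[0])
cv2.imwrite('pics/oo.png',cv2.resize(np.hstack([a[:h],b[:h]]),(800,int(800*h/(a.shape[1]+b.shape[1])))))
print(HINGE,NEST)
E
```

```text
[0.6119443  0.21830239 0.17      ] [0.54311315 0.20556377 0.085     ]
```

View pics/oo.png

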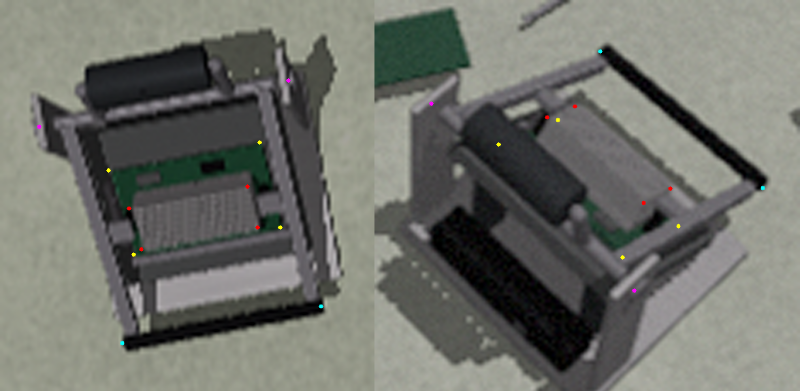

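The overlay agrees: bar ends and hinge cheeks fall within about 1 px in both views. The module appears a few mm lower on the slope than the nest centre, so I'll measure that after opening the gate. Next is an IK check of the whole plan, without moving.

```bash
cat >> h.py <<'E'
from scipy.spatial.transform import Rotation as Ro
def quat(tx,ty):
    tx=tx/np.linalg.norm(tx);ty=ty-tx*(ty@tx);ty/=np.linalg.norm(ty)
    q=Ro.from_matrix(np.c_[tx,ty,np.cross(tx,ty)]).as_quat();return np.r_[q[3],q[:3]]
def qtilt(a,sg,R=RF): # tool pointing down, tilted by a towards fixture +x ; jaw in x-z plane
    return quat(R@[np.sin(a),0,-np.cos(a)],sg*(R@[np.cos(a),0,np.sin(a)]))
def tdir(a,R=RF): return R@np.array([np.sin(a),0,-np.cos(a)])
E
python3 - <<'E'
from h import *
from station import r
for sg in(1,-1):
  for a in (0,.3,T):
    print(sg,round(a,2))
    for th in (0,.5,1.07,1.4,1.75):
        j=r.solve_ik(handle(th)+.005*tdir(a),qtilt(a,sg));print('  ',th,None if j is None else np.round(j,2))
  for h in (.03,.2): 
    j=r.solve_ik(NEST+RM[:,2]*(h-.005),qtilt(T,sg));print('mod',None if j is None else np.round(j,2))
  j=r.solve_ik([.574,-.2245,.03],qtilt(0,sg,np.eye(3)));print('tray',None if j is None else np.round(j,2))
E
```

```text
1 0
   0 [ 0.22  0.23  1.94 -0.    0.97  0.04]
   0.5 [ 0.22  0.01  1.94 -0.    1.19  0.04]
   1.07 [ 0.22 -0.03  1.74 -0.    1.44  0.04]
   1.4 [ 0.22  0.03  1.56 -0.    1.54  0.03]
   1.75 [ 0.21  0.16  1.36 -0.    1.63  0.03]
1 0.3
   0 [ 0.23  0.09  2.15 -0.02  0.6   0.06]
   0.5 [ 0.23 -0.17  2.13 -0.02  0.88  0.06]
   1.07 [ 0.23 -0.23  1.93 -0.01  1.14  0.05]
   1.4 [ 0.22 -0.15  1.77 -0.01  1.23  0.04]
   1.75 [ 0.22 -0.03  1.58 -0.01  1.29  0.04]
1 0.56
   0 [ 0.24  0.04  2.31 -0.13  0.24  0.17]
   0.5 [ 0.24 -0.29  2.31 -0.06  0.57  0.1 ]
   1.07 [ 0.24 -0.38  2.11 -0.04  0.85  0.07]
   1.4 [ 0.23 -0.3   1.95 -0.03  0.94  0.06]
   1.75 [ 0.22 -0.17  1.77 -0.03  0.98  0.05]
mod [ 0.23  0.12  2.08 -0.06  0.38  0.09]
mod [ 0.24 -0.34  2.14 -0.04  0.78  0.08]
tray [-0.51  0.54  1.58 -0.    1.02 -0.51]
-1 0
   0 None
   0.5 None
   1.07 None
   1.4 None
   1.75 None
-1 0.3
   0 None
   0.5 None
   1.07 None
   1.4 None
   1.75 None
-1 0.56
   0 None
   0.5 None
   1.07 None
   1.4 None
   1.75 None
mod None
mod None
tray [-0.51  0.54  1.58 -0.    1.02  2.63]
```

Run:
```python
from h import *
from station import r
q=qtilt(0,1)
p=r.get_obs()['ee_pos']
r.move_l(p+[0,0,.06],vel=.2)
h=handle(0)
r.goto(h+[0,0,.17],q)
r.grip(.5,25)
o=r.get_obs();print(o['clock'],o['ee_pos'],o['finger_gap'])
s=r.snapshot('wrist');cv2.imwrite('pics/w1.png',s['image'][:,:,::-1]);pickle.dump(s,open('w1.pkl','wb'))
print(proj(s,[h,h+RF@[0,.088,0],h-RF@[0,.088,0]]))
```

```text
3.7583 [0.43161952 0.18484921 0.23775728] 0.501550757409107
[[254.03993619 169.75018629]
 [254.00360756  70.50368121]
 [254.07032136 252.65520492]]
```

View pics/w1.png

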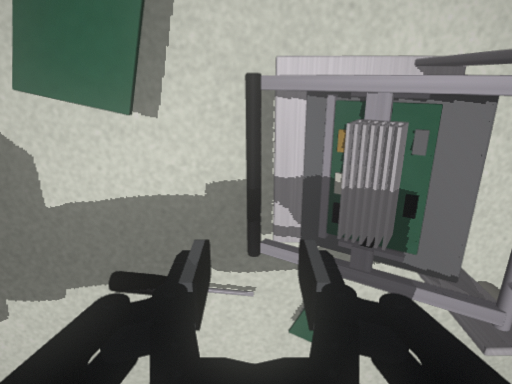

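The wrist view shows the bar running from (253,74) to (253,255), against a predicted 70 to 253. It lies within 1 mm across and about 3 mm along its length, so I'll grasp it.

```bash
sed -i 's/^YAW=.*/YAW=0.183; HX=np.array([.4322,.1825,.068])/' h.py
python3 - <<'E'
from h import *
from station import r
h=handle(0)
r.move_l(h+[0,0,.06],vel=.15)
c=r.move_l(h+[0,0,-.007],vel=.06,contact_N=8)
print(c,r.get_obs()['ee_pos'],r.get_obs()['wrist_force'])
if not c:
    r.grip(.0,25);o=r.get_obs();print(o['clock'],o['ee_pos'],o['finger_gap'],o['wrist_force'])
    s=r.snapshot('wrist');cv2.imwrite('pics/w2.png',s['image'][:,:,::-1])
E
```

```text
False [0.43226244 0.182545   0.06121041] [-0.90663784 -0.46403924 -0.10060649]
6.3333 [0.43139166 0.18236602 0.06114805] 0.1538020006519879 [-3.43778955 -1.30651604  5.46646257]
```

View pics/w2.png

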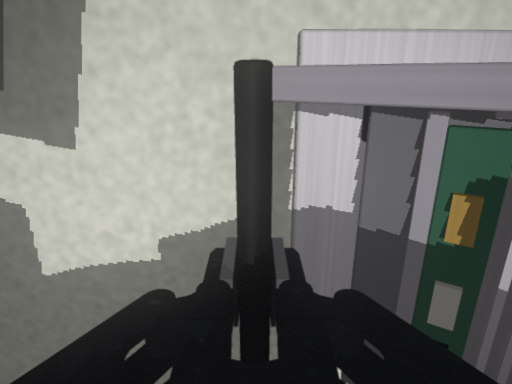

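The bar is held, with the fingers about 13 mm apart (bar 14 mm). I'll swing the gate in small arc steps and watch the wrist force.

```bash
cat > arc.py <<'E'
from h import *
from station import r
import sys
def arc(t0,t1,n,off,vel=.1,lim=20):
    for th in np.linspace(t0,t1,n+1)[1:]:
        r.move_l(handle(th)+off,vel=vel)
        o=r.get_obs();f=np.array(o['wrist_force']);print(round(th,2),round(o['clock'],2),(np.array(o['ee_pos'])-handle(th)-off).round(4),(RF.T@f).round(1),round(o['finger_gap'],3))
        if np.linalg.norm(f)>lim: print('STOP');return False
    return True
E
python3 - <<'E'
from arc import *
arc(0,.6,4,np.array([0,0,-.007]))
E
```

```text
0.15 6.85 [ 0.0001 -0.     -0.0001] [ 0.9 -0.2 -1.9] 0.151
0.3 7.32 [-0.0001 -0.0001 -0.0003] [-0.2 -0.4 -1.1] 0.157
0.45 7.78 [-0.0004 -0.0001 -0.0006] [-2.5 -0.7 -1.6] 0.154
0.6 8.25 [-0.001  -0.0003 -0.0003] [-3.7 -0.8 -0.8] 0.152
```

Run:
```python
from arc import *
if arc(.6,1.74,8,np.array([0,0,-.007])):
    s=r.snapshot('wrist');cv2.imwrite('pics/w3.png',s['image'][:,:,::-1])
    s=r.snapshot('scene');cv2.imwrite('pics/s3.png',s['image'][:,:,::-1])
```

```text
0.74 8.7 [-0.0019 -0.0004 -0.0002] [-8.7 -1.7  0.7] 0.149
0.88 9.15 [-0.0029 -0.0006 -0.0001] [-11.8  -1.4   3. ] 0.151
1.03 9.6 [-0.0041 -0.0007  0.0005] [-17.2  -0.5   8.1] 0.155
1.17 10.05 [-0.0047 -0.0008  0.0023] [-22.7  -1.3  15.4] 0.152
STOP
```

The force is radial and outward: my circle sits about 6 mm too close to the hinge at this angle. I'll correct the circle and carry on more gently.

Run:
```python
from arc import *
off=np.array([0,0,-.007])+RF@np.array([-.0035,0,.0055])
arc(1.17,1.17,1,off,.02,40)
if arc(1.17,1.45,2,off,.08,20):
    s=r.snapshot('scene');cv2.imwrite('pics/s3.png',s['image'][:,:,::-1]);pickle.dump(s,open('s3.pkl','wb'))
```

```text
1.17 10.53 [0.0008 0.0003 0.0003] [ 0.6 -0.1 -1.9] 0.151
1.31 11.04 [-0.0004  0.0001  0.0005] [-4.9 -0.1  5. ] 0.151
1.45 11.56 [-0.0003  0.0002  0.0009] [-4.9  1.5  6.3] 0.154
```

Run:
```python
import cv2
a=cv2.imread('pics/s3.png')[160:330,200:400];cv2.imwrite('pics/s3c.png',cv2.resize(a,None,fx=3,fy=3))
```

```text
(no output)
```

View pics/s3c.png

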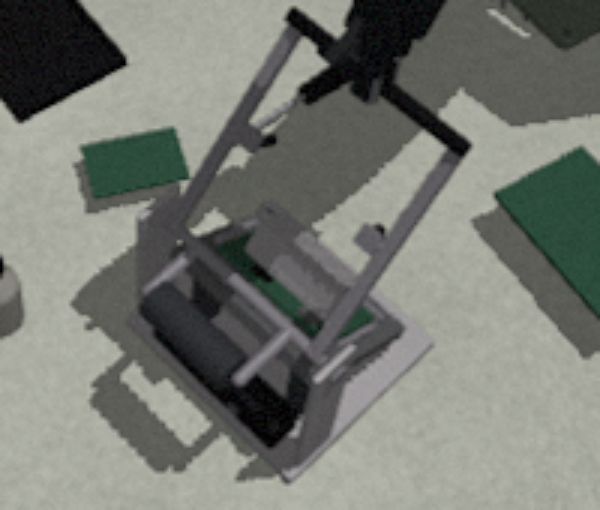

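The gate is past the balance point at about 1.45 rad, with the jaws on the bar near (365,75) in the crop. I'll continue to just short of the stop and release.

Run:
```python
from arc import *
off=np.array([0,0,-.007])+RF@np.array([-.0045,0,.0065])
if arc(1.45,1.72,2,off,.06,20):
    r.grip(1.0,25)
    o=r.get_obs();print(o['clock'],o['wrist_force'],o['finger_gap'])
    p=o['ee_pos'];print(r.move_l(p+np.array([0,0,.07]),vel=.1,contact_N=10))
    print(r.get_obs()['wrist_force'],r.get_obs()['clock'])
    s=r.snapshot('scene');cv2.imwrite('pics/s4.png',cv2.resize(s['image'][110:330,200:400,::-1],None,fx=2.5,fy=2.5));pickle.dump(s,open('s4.pkl','wb'))
    s=r.snapshot('wrist');cv2.imwrite('pics/w4.png',s['image'][:,:,::-1]);pickle.dump(s,open('w4.pkl','wb'))
```

```text
1.58 12.22 [-0.0001  0.0002 -0.0001] [-1.7  1.8  3.1] 0.152
1.72 12.85 [ 0.0002  0.0004 -0.0001] [-0.8  3.5  2.4] 0.148
13.55 [ 0.43279766 -0.05881976 -0.58686926] 1.0016881681304104
False
[ 0.45446484  0.46913233 -0.92731875] 14.4
```

View pics/s4.png

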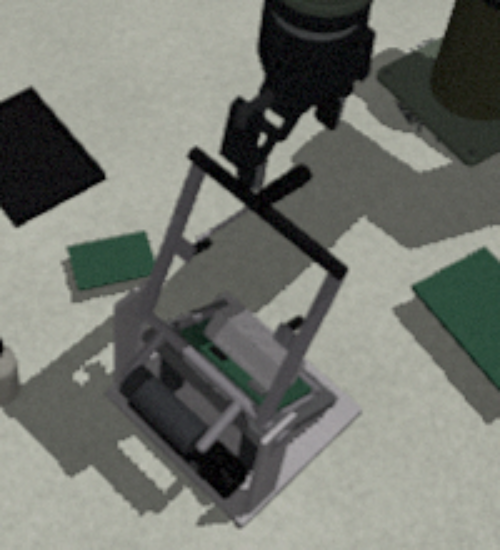

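View pics/w4.png

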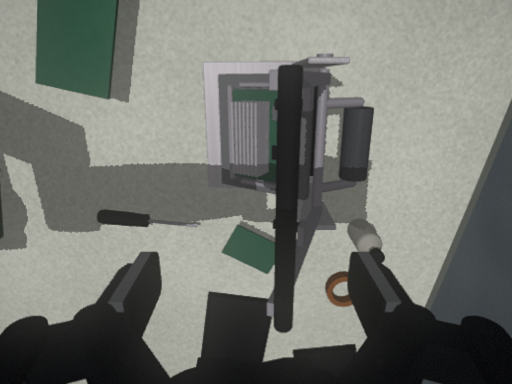

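The gate rests open; its bar shows at (190,155) to (345,270) in the scene crop and the wrist force is near zero. I'll go to a standoff square to the slope and measure the heat sink.

Run:
```python
from h import *
from station import r
p=np.array(r.get_obs()['ee_pos'])
tgt=NEST+RM[:,2]*.17
a=p.copy();a=p+RF@[-.15,0,0]
print(p,a,tgt, np.round(r.solve_ik(tgt,qtilt(T,1)),2))
r.move_l(a,vel=.25)
r.goto(tgt,qtilt(T,1))
o=r.get_obs();print(o['clock'],o['ee_pos'])
s=r.snapshot('wrist');cv2.imwrite('pics/w5.png',s['image'][:,:,::-1]);pickle.dump(s,open('w5.pkl','wb'))
s=r.snapshot('top');cv2.imwrite('pics/t5.png',cv2.resize(s['image'][100:280,100:280,::-1],None,fx=3,fy=3));pickle.dump(s,open('t5.pkl','wb'))
```

```text
[0.53467564 0.20140063 0.43471075] [0.38718032 0.17410358 0.43471075] [0.45473112 0.18666985 0.22916818] [ 0.23 -0.28  2.14 -0.04  0.72  0.07]
16.2417 [0.45613515 0.18683546 0.23017625]
```

View pics/w5.png

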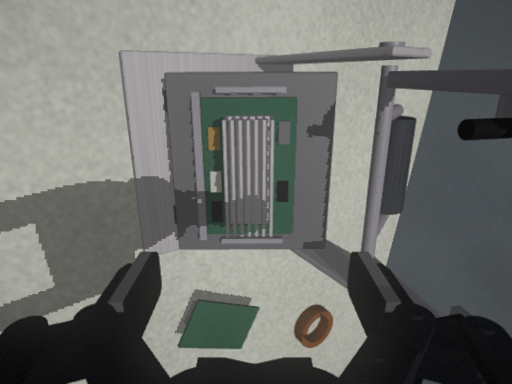

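View pics/t5.png

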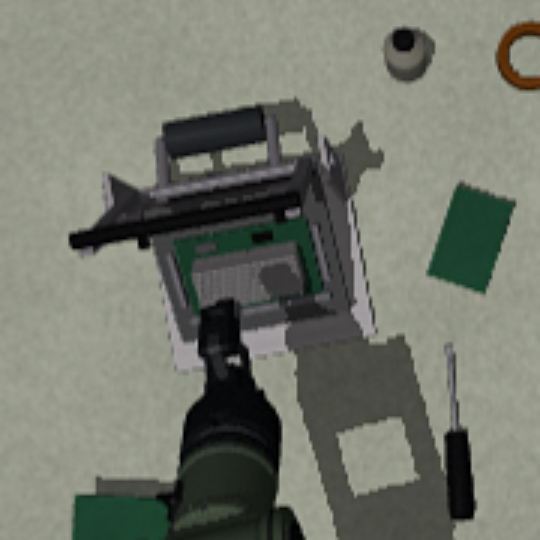

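```bash
cat >> h.py <<'E'
def onplane(s,px,p0,n):
    c,d=ray(s,px);t=((p0-c)@n)/(d@n);return c+d*t[:,None]
E
python3 - <<'E'
from h import *
s=pickle.load(open('w5.pkl','rb'))
im=s['image'][80:250,180:320,::-1];cv2.imwrite('pics/w5c.png',cv2.resize(im,None,fx=3.5,fy=3.5,interpolation=cv2.INTER_CUBIC))
hsv=cv2.cvtColor(s['image'][:,:,::-1].copy(),cv2.COLOR_BGR2HSV)
m=((hsv[:,:,0]>60)&(hsv[:,:,0]<95)&(hsv[:,:,1]>90)).astype(np.uint8);m[:80]=0;m[250:]=0;m[:,:180]=0;m[:,320:]=0
c=cv2.convexHull(np.vstack(cv2.findContours(m,0,1)[0]))
rc=cv2.minAreaRect(c);print(rc)
ap=cv2.approxPolyDP(c,4,True).reshape(-1,2);print(ap.tolist())
w=(onplane(s,ap,NEST+RM[:,2]*.006,RM[:,2])-NEST)@RM;print(w.round(4))
E
```

```text
((255.50599670410156, 149.17593383789062), (13.700270652770996, 124.52308654785156), 43.04749298095703)
[[293, 99], [294, 118], [208, 190]]
[[ 0.0354  0.0646  0.006 ]
 [ 0.0368  0.0484  0.006 ]
 [-0.0415 -0.0181  0.006 ]]
```

View pics/w5c.png

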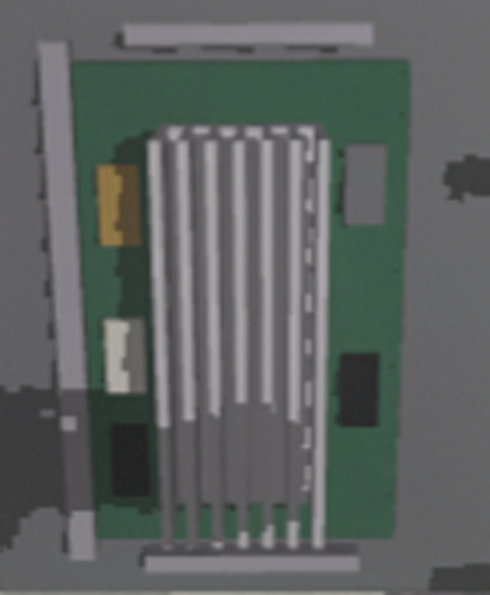

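Run:
```python
from h import *
s=pickle.load(open('w5.pkl','rb'))
f=lambda a:np.array(a)/3.5+[180,80]-.36
b=f([[72,60],[410,60],[394,538],[95,538]]);k=f([[149,139],[329,139],[323,548],[163,548]])
for px,h in((b,.006),(k,.04)):
    w=(onplane(s,px,NEST+RM[:,2]*h,RM[:,2])-NEST)@RM;print(w.round(4),w.mean(0).round(4))
```

```text
[[-0.0444  0.0665  0.006 ]
 [ 0.0385  0.0664  0.006 ]
 [ 0.0393 -0.0634  0.006 ]
 [-0.0448 -0.0633  0.006 ]] [-0.0028  0.0016  0.006 ]
[[-0.0229  0.0515  0.04  ]
 [ 0.017   0.0514  0.04  ]
 [ 0.0173 -0.0491  0.04  ]
 [-0.0226 -0.049   0.04  ]] [-0.0028  0.0012  0.04  ]
```

The sink measures 40 x 100.5 mm and the board about 83 x 130 mm, so this is the right module. It sits at −2.8 mm along the slope and +1.4 mm in y from my nest estimate. Now I'll descend and grip.

```bash
cat >> h.py <<'E'
MC=NEST+RM@[-.0028,.0014,0]
E
python3 - <<'E'
from h import *
from station import r
r.grip(.78,45)
r.move_l(MC+RM[:,2]*.08,vel=.12)
c=r.move_l(MC+RM[:,2]*.026,vel=.05,contact_N=6)
o=r.get_obs();print(c,((np.array(o['ee_pos'])-MC)@RM).round(4),o['wrist_force'],o['clock'])
if not c:
    r.grip(0,45);o=r.get_obs();print(o['finger_gap'],o['finger_gap']*85,o['wrist_force'],((np.array(o['ee_pos'])-MC)@RM).round(4),o['clock'])
    s=r.snapshot('wrist');cv2.imwrite('pics/w6.png',s['image'][:,:,::-1])
E
```

```text
False [0.0003 0.     0.0262] [-1.28263796 -0.2217414  -0.33985078] 18.8083
0.462654114050627 39.32559969430329 [-5.39629181 -3.01428479  6.20243072] [0.0001 0.     0.0264] 19.1667
```

View pics/w6.png

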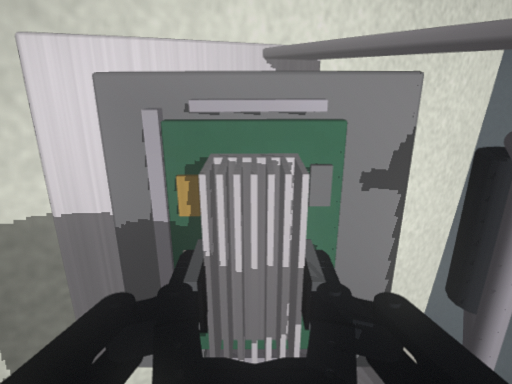

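The sink is held centred, with the fingers 39.3 mm apart (sink 40 mm). I'll lift square to the slope and compute the tray yaw.

Run:
```python
from h import *
from station import r
r.move_l(MC+RM[:,2]*.05,vel=.05)
r.move_l(MC+RM[:,2]*.17,vel=.12)
o=r.get_obs();print(o['finger_gap']*85,o['wrist_force'],o['clock'],o['ee_pos'])
s=r.snapshot('wrist');cv2.imwrite('pics/w7.png',s['image'][:,:,::-1])
D=pickle.load(open('s0.pkl','rb'));t=D['top'];g=t['image'].max(2)
m=np.zeros_like(g);m[145:215,280:370]=g[145:215,280:370]<50
c=max(cv2.findContours(m,0,1)[0],key=cv2.contourArea)
b=cv2.boxPoints(cv2.minAreaRect(c));w=onz(t,b,.014);print(b,w.round(4),w.mean(0).round(4))
for k in range(4):
    d=w[k]-w[k-1];print(np.linalg.norm(d).round(4),np.arctan2(-d[0],d[1]).round(4))
cv2.imwrite('pics/trayc.png',cv2.resize(t['image'][70:230,270:410,::-1],None,fx=3.5,fy=3.5))
```

```text
39.52231849862178 [ 0.19707265 -0.46053372 -4.0925124 ] 21.0 [0.45176797 0.18748619 0.22675111]
[[294.13403 158.94846]
 [352.28662 156.30518]
 [354.2268  198.98972]
 [296.07422 201.633  ]] [[ 0.6363 -0.1313  0.014 ]
 [ 0.6444 -0.3125  0.014 ]
 [ 0.5112 -0.3168  0.014 ]
 [ 0.5032 -0.1365  0.014 ]] [ 0.5738 -0.2243  0.014 ]
0.1333 -1.5316
0.1814 -3.0971
0.1332 1.6027
0.1804 0.0448
```

View pics/w7.png

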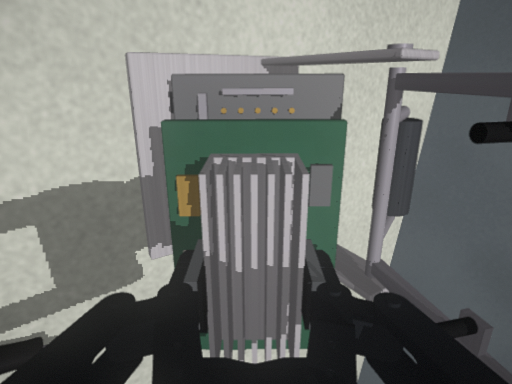

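View pics/trayc.png

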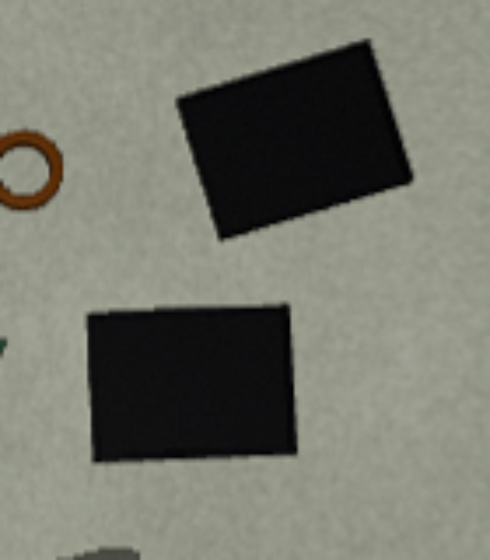

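The lift is clean: the weight reads about 4 N and the nest's five contacts at (223–292,110) are now bare. The tray candidates are A (325,179), 0.62 m from the base, and B (354,109), 0.85 m. A is nearest and measures 181 x 133 mm with a yaw of 0.0445, so A is the one meant. I'll carry the module over and check nothing nearer was hidden.

```bash
cat >> h.py <<'E'
TY=.0445;RT=np.array([[np.cos(TY),-np.sin(TY),0],[np.sin(TY),np.cos(TY),0],[0,0,1]]);TC=np.array([.574,-.2243,0])
E
python3 - <<'E'
from h import *
from station import r
r.move_l(np.array(r.get_obs()['ee_pos'])+RM[:,2]*.05,vel=.2)
r.goto(np.array([.43,.10,.28]),qtilt(0,1))
r.goto(TC+[0,0,.2],qtilt(0,1,RT))
o=r.get_obs();print(o['finger_gap']*85,o['wrist_force'],o['clock'],o['ee_pos'])
s=r.snapshot('wrist');cv2.imwrite('pics/w8.png',s['image'][:,:,::-1]);pickle.dump(s,open('w8.pkl','wb'))
s=r.snapshot('top');cv2.imwrite('pics/t8.png',s['image'][:,:,::-1]);pickle.dump(s,open('t8.pkl','wb'))
E
```

```text
39.24804487022597 [ 0.37801997  0.06111389 -4.07531023] 23.4417 [ 0.57422091 -0.22263387  0.20060175]
```

View pics/w8.png

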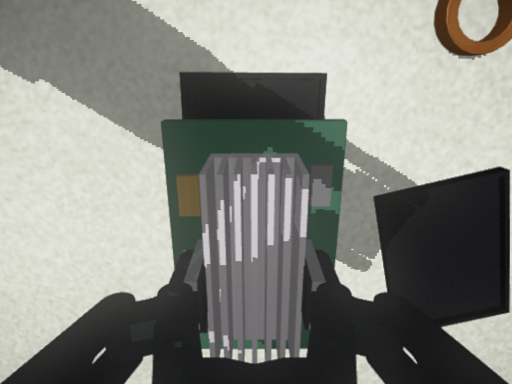

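View pics/t8.png

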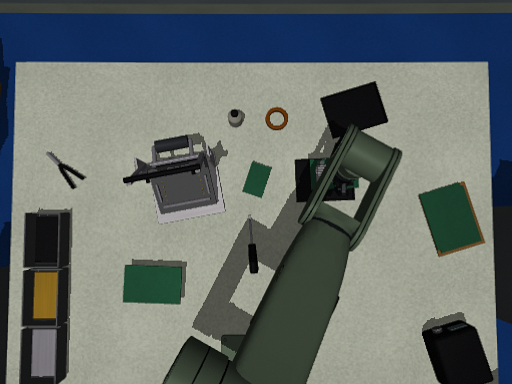

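The wrist view shows the tray's far edge at (181–326,73), centred under the tool at column 254, and no nearer tray appears. I'll lower the module gently.

Run:
```python
from h import *
from station import r
q=qtilt(0,1,RT)
r.move_l(TC+[0,0,.06],vel=.15,attitude=q)
r.move_l(TC+[0,0,.04],vel=.05)
s=r.snapshot('wrist');cv2.imwrite('pics/w9.png',s['image'][:,:,::-1])
s=r.snapshot('scene');cv2.imwrite('pics/s9.png',cv2.resize(s['image'][120:240,70:290,::-1],None,fx=3.5,fy=3.5))
r.dwell(.3)
c=r.move_l(TC+[0,0,.026],vel=.02,contact_N=3)
o=r.get_obs();print(c,o['ee_pos'],o['wrist_force'],o['clock'])
```

```text
True [ 0.57415725 -0.22435616  0.03094167] [-0.86309786 -0.1612063   5.09375622] 26.075
```

View pics/w9.png

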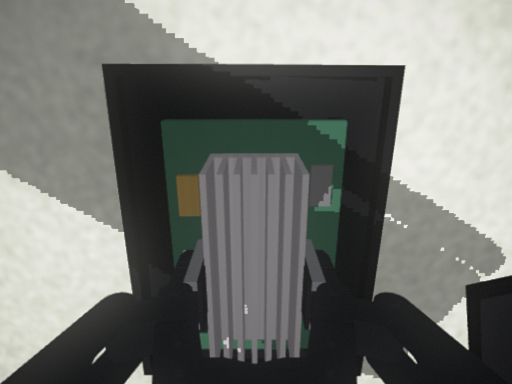

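View pics/s9.png

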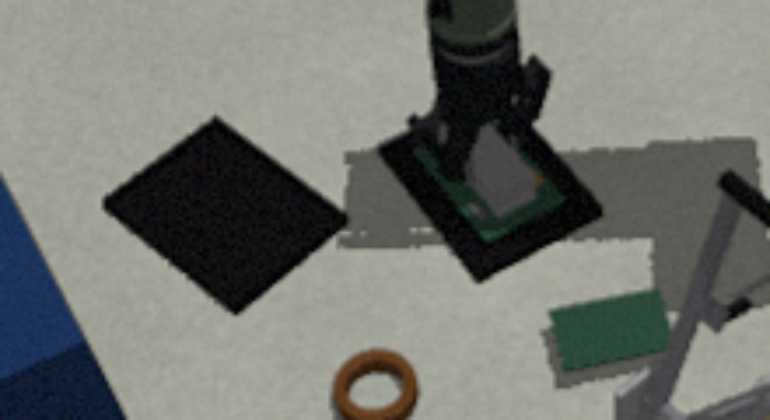

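Contact came at TCP z = 0.0309, as expected for the tray floor (0.031). I'll release, rise and check.

Run:
```python
from h import *
from station import r
r.grip(.75)
p=np.array(r.get_obs()['ee_pos'])
print(r.move_l(p+[0,0,.05],vel=.06,contact_N=6))
r.move_l(p+[0,0,.2],vel=.2)
s=r.snapshot('wrist');cv2.imwrite('pics/w10.png',s['image'][:,:,::-1]);pickle.dump(s,open('w10.pkl','wb'))
r.goto(np.array([.40,-.02,.35]),qtilt(0,1,RT))
s=r.snapshot('top');cv2.imwrite('pics/t10.png',s['image'][:,:,::-1]);pickle.dump(s,open('t10.pkl','wb'))
s=r.snapshot('scene');cv2.imwrite('pics/s10.png',s['image'][:,:,::-1])
o=r.get_obs();print(o['wrist_force'],o['clock'])
```

```text
False
[ 0.00314588 -0.2123148  -0.37082101] 29.5917
```

View pics/w10.png

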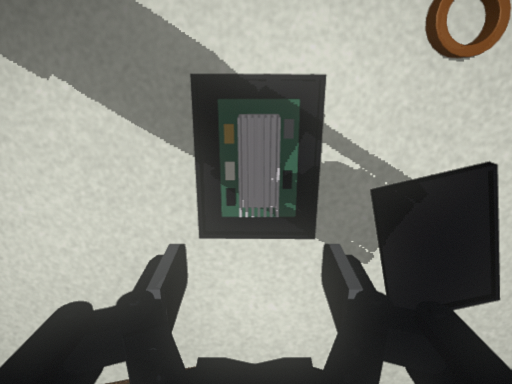

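View pics/t10.png

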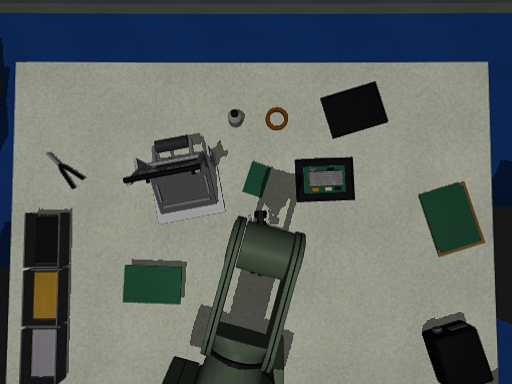

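View pics/s10.png

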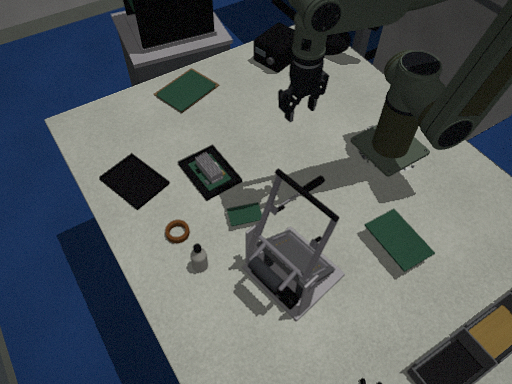

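The module lies centred in the near tray at (325,179), the gate stands open and the bystanders haven't moved. One numeric check before handing in.

Run:
```python
from h import *
from station import r
s=pickle.load(open('w10.pkl','rb'))
px=[[218,99],[300,99],[297,217],[221,217]]
w=(onz(s,px,.011)-TC)@RT;print(w.round(4),w.mean(0).round(4))
t=pickle.load(open('t10.pkl','rb'))
print('bar px pred 1.8',proj(t,[handle(1.8)+RF@[0,y,0] for y in(.088,-.088)]).round(1))
print('bar px pred 1.72',proj(t,[handle(1.72)+RF@[0,y,0] for y in(.088,-.088)]).round(1))
g=t['image'].max(2);m=np.zeros_like(g);m[155:190,118:205]=g[155:190,118:205]<40
n,l,st,ce=cv2.connectedComponentsWithStats(m);i=1+st[1:,4].argmax();print(st[i])
c=np.argwhere(l==i)[:,::-1];L=c[c[:,0].argsort()];print(L[:6].mean(0),L[-6:].mean(0))
r.sign_off()
```

```text
[[-0.0411  0.0644  0.011 ]
 [ 0.0419  0.0644  0.011 ]
 [ 0.0441 -0.0652  0.011 ]
 [-0.0422 -0.0654  0.011 ]] [ 0.0007 -0.0005  0.011 ]
bar px pred 1.8 [[123.5 179.7]
 [199.9 165.7]]
bar px pred 1.72 [[125.4 186.8]
 [201.4 172.8]]
[123 155  82  28 746]
[123.5        179.83333333] [204.         158.83333333]
the job is handed in; nothing more can be done
```

The gate is fully open and resting on its own, and the module is lying flat, heat sink up, in the nearest tray. I handed the job in at about 30 s.

- **Gate:** I gripped the bar, eased it up an arc to about 1.72 rad, past its balance point, and let go. In the top view its left end then sits at (123.5, 179.8), against (123.5, 179.7) predicted for 1.8 rad. The right end could not be measured cleanly, because the dark mask ran into something else.
- **Module:** Its heat sink measured 40 x 100 mm and its board 83 x 130 mm, so it is the size you gave. I gripped the heat sink and lifted it square to the slope. I then set it down until light contact at tool height 0.031 m, which is what the tray floor should give.
- **Placement:** The board sits within 1 mm of the tray's centre and its size reads right for lying on the floor. The arm is clear of everything, and in the last pictures the bystanders look unmoved.

**Disagreement:** partway up, my first gate arc ran about 6 mm too close to the hinge, and the wrist force rose to about 27 N. I stopped, corrected the arc, and it stayed under about 8 N after that.

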